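# Put the plain seals to bed in their cases

## Robot

A 6-joint arm with a two-finger parallel gripper is mounted at the origin on the work surface. World frame = base frame: x ahead of the robot, y to its left, z up, the work surface at z = 0. Lengths are in mm, angles in rad, forces in N, time in s.
With the tool pointing down it reaches from about 400 to 825 mm from the base axis. Payload 7 kg.
Tool frame: the origin (TCP) lies at the very end of the fingers, on their centre line; the grasp point (between the pads) lies 19 mm behind it; z points along the fingers, y is the line along which they close (so a half turn about z gives the same grasp; the last joint's range is limited). The gripper opens to 88 mm and grips with 3 to 60 N. Pads are 19 mm wide; open, the fingers measure 130 mm over their backs; the gripper's body (78 mm by 193 mm) begins 47 mm behind the grasp point.
Start: joints at [-0.831, 0.359, 0.012, 0, -1.224, -0.288], TCP at [294.667, -607.262, 226.561] pointing down, gripper open.
Joint ranges: [-3.07, 3.07], [-1.43, 2.12], [-1.02, 1.25], [-3.03, 1.67], [-3.05, -0], [-3.03, 3.03]. Speed limits (rad/s): [2.39, 2.39, 3.01, 3.14, 3.14, 3.14].

## Interface

Orientations are given as a unit quaternion [x, y, z, w].
In Python, from plant import bot gives the robot as it stands. Calls block until the motion is done:
- bot.move_ptp(position, orientation): joint-space move of the TCP to a pose.
- bot.line_to(position, velocity=150, ori=None): straight line of the TCP; ori=None keeps the orientation; velocity is the mean speed in mm/s.
- bot.move_joints(angles): joint-space move.
- bot.move_gripper(opening, force=None): finger opening in mm; force is the grip in N (None keeps the last); returns when the fingers have stopped.
- bot.pause(seconds).
- bot.solve_ik(position, orientation): joint angles nearest the present ones, or None.
- bot.read_state(): the state.
- bot.camera(name): name is "side" or "top" or "wrist"; returns the picture (400x640x3 uint8, red, green, blue); there is no depth.
- bot.get_calibration(name): a dict with "fx", "fy", "cx", "cy" (pixels), "distortion" ([k1, k2, p1, p2, k3] as OpenCV has them; the pictures are not rectified), "view" (4x4, takes a point from world to camera coordinates); the wrist camera has in their place "T_tool_cam" (4x4, takes a point from camera to tool coordinates, whose origin is the TCP and whose axes are the flange's). Camera axes: x right, y up, looking along -z (the intrinsics and any distortion apply to the point x, -y, -z); pixel columns grow to the right and rows downward; lengths in mm; the calibration is good to about 2 mm. A picture is of the moment at which its call begins: read the wrist's pose just before it. get_calibration takes no time and is no camera call.
A pose or a line that the arm cannot do raises bot.Unreachable and nothing moves.
- bot.close_job(): hands the job in; it is judged then, once.
The state is a dict: "t": time; "joint_pos": joint angles; "qvel": joint speeds; "tau": joint torques, N m; "tcp_pos": TCP position; "eef_rot": TCP orientation; "contact_force": force on the tool from outside, world axes, zero at the start; "moment": the same for the moment, N m; "width": finger opening in mm; "finger_force": force on a finger pad.
Only numpy, scipy, OpenCV 4.12 (cv2) and the standard library are available. Lean on these libraries where they do the work, as an engineer would, in place of code of your own. Each camera call takes 0.05 s, during which the arm holds its last target. There are 200 camera calls.

## Task

Put away the three plain straight seals from the row on the bamboo shelf: lay each one flat on the bed of the open bamboo case made for its length, either way round, without dropping it. Leave the two ball-topped seals, the paste jar and the brush holder where they are.

Things in the scene. Friction and masses are not known exactly. Their poses are not given: they have to be found in the camera images.
- seal_long_mid (a point): Centre (half-way up) of the long plain seal: straight jade-coloured resin bar, 22 x 22 mm, 100 mm long, flat ends (one stained dull red), about 58 g. It lies on the shelf's lowest board (top 30 mm above the table) in a row of five seals, in changing order, 78 mm apart, about 50 mm free between neighbours: a gripper opened very wide would touch them. x = along it, z = up.
- seal_middle_mid (a point): Centre (half-way up) of the middle plain seal: straight jade-coloured resin bar, 22 x 22 mm, 75 mm long, flat ends (one stained dull red), about 44 g. It lies on the shelf's lowest board (top 30 mm above the table) in a row of five seals, in changing order, 78 mm apart, about 50 mm free between neighbours: a gripper opened very wide would touch them. x = along it, z = up.
- seal_short_mid (a point): Centre (half-way up) of the short plain seal: straight jade-coloured resin bar, 22 x 22 mm, 50 mm long, flat ends (one stained dull red), about 29 g. It lies on the shelf's lowest board (top 30 mm above the table) in a row of five seals, in changing order, 78 mm apart, about 50 mm free between neighbours: a gripper opened very wide would touch them. x = along it, z = up.
- knob_seal_a_mid (a point): Centre of a ball-topped seal, to be left alone: same resin, 22 x 22 mm shaft ending at +x in a thin 11 mm neck and a 21 mm ball; 95 mm long over all. Lies in the same row. x = along it, z = up.
- knob_seal_b_mid (a point): Centre of a ball-topped seal, to be left alone: same resin, 22 x 22 mm shaft ending at +x in a thin 11 mm neck and a 21 mm ball; 70 mm long over all. Lies in the same row. x = along it, z = up.
- case_long_bed (a point): Centre of the bed of the long case, for the 100 mm seal: low open bamboo case fixed on the table before the shelf, in one of three changing places. Outside 130 x 52 mm, 14 mm high; grey lined bed 116 x 38 mm, 6 mm above the table; walls 7 mm thick, 8 mm above the bed, only 3 mm in the 42 mm wide thumb notch midway along each long side. x = along it (either way round), z = up.
- case_middle_bed (a point): Centre of the bed of the middle case, for the 75 mm seal: low open bamboo case fixed on the table before the shelf, in one of three changing places. Outside 105 x 52 mm, 14 mm high; grey lined bed 91 x 38 mm, 6 mm above the table; walls 7 mm thick, 8 mm above the bed, only 3 mm in the 42 mm wide thumb notch midway along each long side. x = along it (either way round), z = up.
- case_short_bed (a point): Centre of the bed of the short case, for the 50 mm seal: low open bamboo case fixed on the table before the shelf, in one of three changing places. Outside 80 x 52 mm, 14 mm high; grey lined bed 66 x 38 mm, 6 mm above the table; walls 7 mm thick, 8 mm above the bed, only 3 mm in the 42 mm wide thumb notch midway along each long side. x = along it (either way round), z = up.
- paste_jar: Red glazed seal-paste jar, round, 72 mm across, 45 mm high, loose, at one end of the shelf's second board (top 58 mm above the table), about 120 mm behind the line of the seals' centres; it changes ends with the brush holder. Origin at the centre of its underside.
- brush_holder: Dark grey silicone brush holder, 68 mm across, 85 mm high, its brushes reaching 170 mm above its foot; loose, at the other end of the second board. Origin at the centre of its underside. (On the third board behind, top 86 mm above the table: a flat closed steel box and a stack of case lids, each about 35 mm high at most, not needed.)
There are look-alikes about, which are no part of the job. Leave any grey look-alike of the part that bears seal_middle_mid alone. Leave any yellow look-alike of the part that bears seal_long_mid alone.

How it is judged (in metres and radians):
At the end, for the whole second after the job is handed in: Each plain seal lies on the bed of the case of its own length, its centre within 11 mm of the case centre along and across and 8 to 13.5 mm above the bed, released and at rest; the ball-topped seals, jar and brush holder are within 25 mm of where they stood (x of seal_long_mid in the frame of case_long_bed between -0.011 and 0.011 m and y of seal_long_mid in the frame of case_long_bed between -0.011 and 0.011 m and z of seal_long_mid in the frame of case_long_bed between 0.008 and 0.0135 m and linear speed of each of seal_long, seal_middle, seal_short below 0.02 m/s and angular speed of each of seal_long, seal_middle, seal_short below 0.2 rad/s and x of seal_middle_mid in the frame of case_middle_bed between -0.011 and 0.011 m and y of seal_middle_mid in the frame of case_middle_bed between -0.011 and 0.011 m and z of seal_middle_mid in the frame of case_middle_bed between 0.008 and 0.0135 m and x of seal_short_mid in the frame of case_short_bed between -0.011 and 0.011 m and y of seal_short_mid in the frame of case_short_bed between -0.011 and 0.011 m and z of seal_short_mid in the frame of case_short_bed between 0.008 and 0.0135 m and distance of each of knob_seal_a_mid, knob_seal_b_mid, paste_jar, brush_holder from where it was at the start of the episode below 0.025 m); the robot touches nothing.
It fails at once if a plain seal is dropped or flung (faster than 0.7 m/s out of the fingers, as after falling 25 mm) ((linear speed of seal_long above 0.7 m/s and contact force between seal_long and the fingers below 0.05 N) or (linear speed of seal_middle above 0.7 m/s and contact force between seal_middle and the fingers below 0.05 N) or (linear speed of seal_short above 0.7 m/s and contact force between seal_short and the fingers below 0.05 N)).
It fails at once if a ball-topped seal is moved more than 25 mm (distance of any of knob_seal_a_mid, knob_seal_b_mid from where it was at the start of the episode above 0.025 m).
It fails at once if the paste jar is moved more than 25 mm (distance of paste_jar from where it was at the start of the episode above 0.025 m).
It fails at once if the brush holder is moved more than 25 mm (distance of brush_holder from where it was at the start of the episode above 0.025 m).
It also fails if it takes over 88 s, if anything falls off the work surface, if the arm or the gripper's body presses on something with over 40 N, if the wrist force passes 120 N, or if a joint passes its speed limit or range.

## Working session

There is one attempt and no reset: what is moved stays moved. The work goes in short steps, each a Python script; the robot and the scene stay as the last script left them, time stands still between calls to the robot, and variables do not carry over. Pictures are saved under pics/ and viewed, at most 14 in all, crops included, and the job is handed in when it is done.

```bash
ls; mkdir -p pics; python3 - <<'E'
from plant import bot
import cv2,numpy as np
np.set_printoptions(precision=4,suppress=True)
s=bot.read_state();print(s['t'],s['tcp_pos'],s['eef_rot'],s['width'])
for n in ['top','side']:
    cv2.imwrite(f'pics/{n}0.png',bot.camera(n)[:,:,::-1]);c=bot.get_calibration(n);print(n,c)
print(bot.get_calibration('wrist'))
E
```

```text
pics
0.0 [ 294.4536 -606.8401  225.6077] [-0.2239  0.9746  0.0008 -0.0003] 87.86610499609972
top {'fx': 364.2881322220921, 'fy': 364.2881322220921, 'cx': 314.68217013150036, 'cy': 204.71869538792643, 'distortion': array([-0.0499,  0.    ,  0.    ,  0.    ,  0.    ]), 'view': array([[   0.0199,   -0.9993,    0.0329,  -46.5154],
       [   0.9986,    0.0215,    0.0489, -556.1232],
       [  -0.0496,    0.0319,    0.9983, -927.5085],
       [   0.    ,    0.    ,    0.    ,    1.    ]])}
side {'fx': 367.0348082450577, 'fy': 367.0348082450577, 'cx': 317.48594511580757, 'cy': 200.31128695188784, 'distortion': array([-0.0836,  0.    ,  0.    ,  0.    ,  0.    ]), 'view': array([[  -0.9078,   -0.4191,   -0.0142,  488.2287],
       [   0.3017,   -0.6762,    0.6722, -230.216 ],
       [  -0.2913,    0.6059,    0.7403, -721.2919],
       [   0.    ,    0.    ,    0.    ,    1.    ]])}
{'fx': 354.96335462264267, 'fy': 354.96335462264267, 'cx': 318.00979352224266, 'cy': 199.62498892623276, 'distortion': array([-0.0594,  0.    ,  0.    ,  0.    ,  0.    ]), 'T_tool_cam': array([[  -0.0003,    0.9545,    0.2981,   80.6145],
       [   1.    ,    0.0003,    0.0001,   -1.0057],
       [  -0.    ,    0.2981,   -0.9545, -158.6285],
       [   0.    ,    0.    ,    0.    ,    1.    ]])}
```

View pics/top0.png

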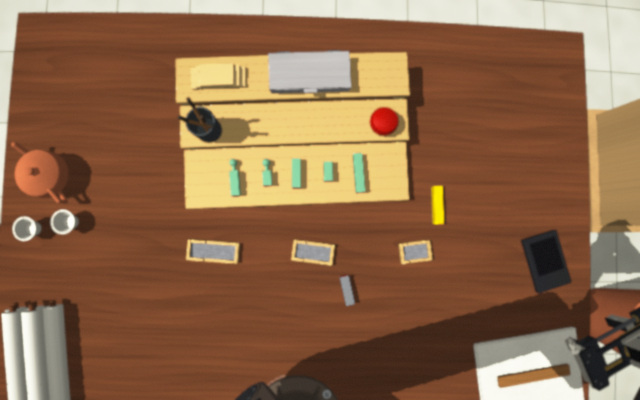

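View pics/side0.png

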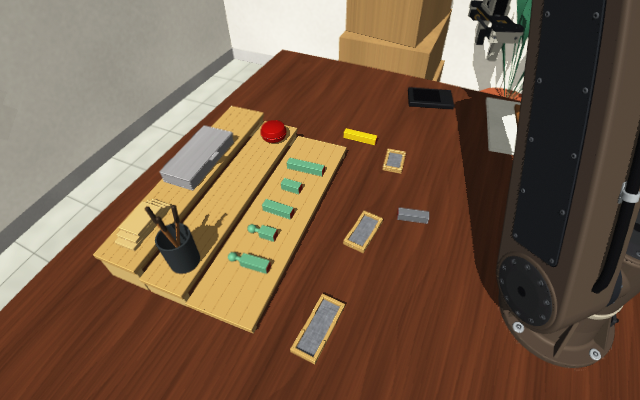

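Candidates in the top view are:
- Jade bars: (235,178) and (266,172) are ball-topped, so not wanted. (296,173) is middle, (328,171) short and (359,173) long.
- Look-alikes: yellow (438,205) and grey (347,290), both to be left alone.
- Cases: (213,251) long, (313,252) middle, (415,251) short.

I choose the three plain jade bars.

```bash
cat > h.py <<'E'
from plant import bot
import cv2,numpy as np
from scipy.spatial.transform import Rotation as R
np.set_printoptions(precision=3,suppress=True)
def cast(name,uv,z,T=None):
    """pixels -> world points on plane z; T = cam->world"""
    c=bot.get_calibration(name)
    if T is None: T=np.linalg.inv(c['view'])
    K=np.array([[c['fx'],0,c['cx']],[0,c['fy'],c['cy']],[0,0,1]])
    n=cv2.undistortPoints(np.float64(uv).reshape(-1,1,2),K,c['distortion'])[:,0]
    d=np.c_[n[:,0],-n[:,1],-np.ones(len(n))]@T[:3,:3].T
    return T[:3,3]+d*((z-T[2,3])/d[:,2])[:,None]
def shot(name,fn=None):
    T=None
    if name=='wrist':
        s=bot.read_state();W=np.eye(4);W[:3,:3]=R.from_quat(s['eef_rot']).as_matrix();W[:3,3]=s['tcp_pos']
        T=W@bot.get_calibration('wrist')['T_tool_cam']
    im=bot.camera(name)
    if fn: cv2.imwrite('pics/'+fn,im[:,:,::-1])
    return im,T
def blobs(mask,minA):
    cs,_=cv2.findContours(mask.astype(np.uint8),cv2.RETR_EXTERNAL,cv2.CHAIN_APPROX_NONE)
    return [c[:,0,:] for c in cs if cv2.contourArea(c)>minA]
def rect(name,c,z,T=None):
    """world rect of a contour on plane z: centre xy, length, width, yaw of long axis, pixel centre"""
    p=cast(name,c,z,T)[:,:2]
    (cx,cy),(w,h),a=cv2.minAreaRect(p.astype(np.float32))
    a=np.radians(a)
    if h>w: w,h,a=h,w,a+np.pi/2
    a=(a+np.pi/4)%np.pi-np.pi/4
    return np.array([cx,cy,w,h,a,*c.mean(0)])
def green(im):
    H=cv2.cvtColor(im,cv2.COLOR_RGB2HSV);return (H[...,0]>60)&(H[...,0]<95)&(H[...,1]>60)&(H[...,2]>60)
def grey(im):
    H=cv2.cvtColor(im,cv2.COLOR_RGB2HSV);return (H[...,1]<50)&(H[...,2]>70)
def down(a):
    """tool down, closing axis (y) along world yaw a, tool x at yaw a+90deg"""
    x=np.array([-np.sin(a),np.cos(a),0]);y=np.array([np.cos(a),np.sin(a),0])
    return R.from_matrix(np.c_[x,y,np.cross(x,y)]).as_quat()
E
python3 - <<'E'
from h import *
im,_=shot('top')
for c in blobs(green(im),40): print('g',rect('top',c,52))
for c in blobs(grey(im)&(np.arange(400)[:,None]>225)&(np.arange(400)[:,None]<320),150): print('bed',rect('top',c,6))
print(R.from_quat(down(np.pi/2)).as_matrix())
for x,y,a in [(600,-80,np.pi/2),(400,-80,np.pi/2),(400,200,0),(400,200,np.pi)]:
    print(bot.solve_ik([x,y,200],down(a)))
E
```

```text
g [640.152 -65.392  40.33   15.034   0.018 328.    171.   ]
g [633.578  88.187  61.157  18.44    0.15  266.614 172.842]
g [619.657 167.416  85.993  19.704   0.103 234.167 177.577]
g [634.485  14.346  67.671  14.957   0.023 296.    172.922]
g [ 638.534 -142.417   94.052   20.736    0.096  358.718  172.694]
bed [262.013 695.521 168.724  36.229   1.61   33.381 313.503]
bed [ 336.618 -123.799   74.612   25.081    0.23   347.029  290.088]
bed [ 440.1   -302.324   59.731   35.139    1.707  415.091  251.515]
bed [434.143 -32.227  85.928  34.155   1.457 312.69  252.184]
bed [431.759 226.641 111.489  35.121   1.523 212.462 251.132]
bed [ 422.772 -869.519  155.523  151.545   -0.008  614.947  260.058]
bed [466.948 720.032  76.961  36.63    1.596  25.866 231.119]
[[-1.  0.  0.]
 [ 0.  1.  0.]
 [ 0.  0. -1.]]
[ 0.19   0.263 -0.186  0.    -1.121 -1.761]
[ 0.292 -0.08  -0.575  0.    -1.075 -1.863]
[ 0.907 -0.005 -0.505  0.    -1.071  2.235]
[ 0.907 -0.005 -0.505  0.    -1.071 -0.907]
```

```bash
python3 - <<'E'
from h import *
q=down(np.pi/2)
bot.move_ptp([600,-64,160],q)
im,T=shot('wrist','w_seals.png')
for c in blobs(green(im),200): print('g',rect('wrist',c,52,T))
a=im
for i,y in enumerate([-170,150]):
    bot.move_ptp([430,y,180],q)
    im,T=shot('wrist',f'w_case{i}.png')
    for c in blobs(grey(im),800):
        r=rect('wrist',c,6,T)
        if 30<r[3]<45 and r[2]<125: print('bed',i,r)
    for c in blobs(green(im),200): print('g',rect('wrist',c,52,T))
b=[cv2.imread(f'pics/w_case{i}.png') for i in (0,1)]
cv2.imwrite('pics/m1.png',cv2.resize(np.vstack([a[:,:,::-1],*b]),(480,600)) if 0 else cv2.resize(np.vstack([np.hstack([a[:,:,::-1],b[0]]),np.hstack([b[1],b[1]*0])]),(800,500)))
print(bot.read_state()['t'])
E
```

```text
g [ 663.351 -132.421   41.363   17.709   -0.132  237.319  268.956]
g [641.571 -65.16   45.872  18.991   0.036 318.143 241.883]
g [626.362  87.764  44.14   18.778   0.099 503.067 221.894]
g [635.108  14.909  70.063  19.017   0.012 413.469 231.473]
g [615.42  168.662  64.255  19.768   0.092 599.17  208.289]
bed 0 [ 442.061 -302.015   63.245   36.8      1.71   185.153  187.693]
bed 0 [435.798 -31.289  90.136  38.905   1.461 460.722 181.502]
bed 1 [436.173 -33.851  87.567  37.125   1.456 132.966 182.651]
bed 1 [433.812 225.539 115.309  37.972   1.521 396.61  179.93 ]
bed 1 [ 339.08  -127.61    78.978   38.998    0.24    24.123   83.607]
g [604.96   88.216  24.123  23.635   1.647 259.776 360.066]
g [601.801  22.273  28.577  19.818   0.026 194.821 357.179]
4.5833
```

View pics/m1.png

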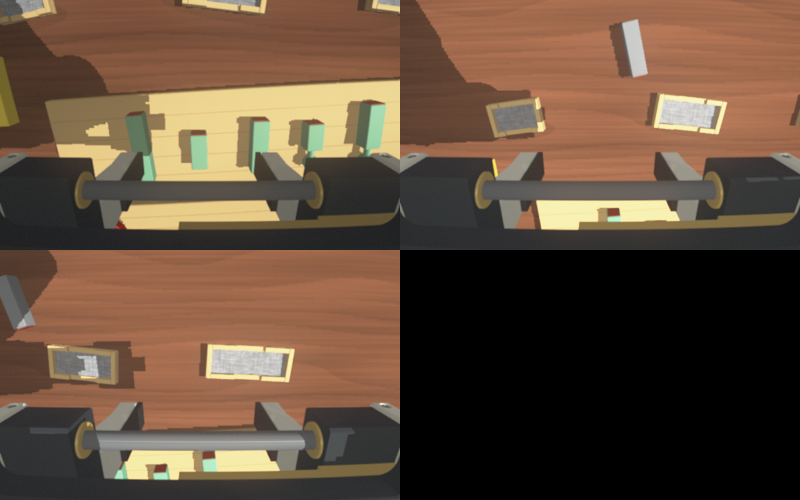

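The close view shows three plain bars, with their red ends toward the robot: long at about (140,130), short (200,150) and middle (260,145) in the mosaic. The two ball-topped seals are to their right, and the finger partly hides the long one. I'll take one unobstructed crop to confirm before grasping.

```bash
python3 - <<'E'
from h import *
bot.move_ptp([520,-64,170],down(np.pi/2))
im,T=shot('wrist','w_seals2.png')
for c in blobs(green(im),200): print('g',rect('wrist',c,52,T))
E
```

```text
g [654.186 -65.08   20.292  19.451   0.008 318.68  330.48 ]
g [657.26   15.077  27.401  20.416   0.006 404.286 332.607]
g [ 664.946 -138.133   45.628   25.248    0.095  240.142  338.792]
g [ 597.369 -139.905   22.653   15.536    0.09   236.182  278.955]
```

View pics/w_seals2.png

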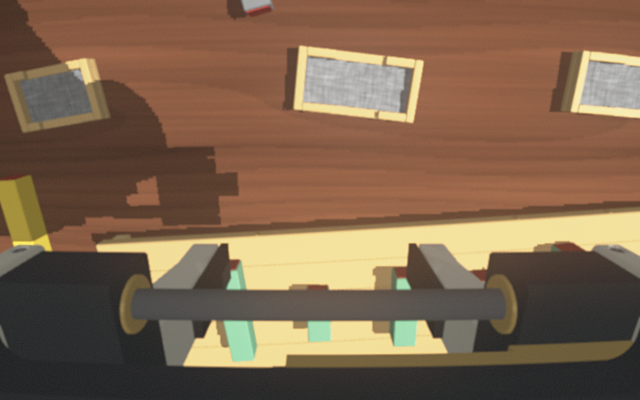

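The long seal is straight and plain, from (236,260) to (242,360), with the short at (318,312) and the middle at (403,305). The choice is confirmed, so I'll start with the middle seal.

```bash
cat > pp.py <<'E'
from h import *
S=dict(middle=(633,14.8,.012),short=(639.5,-65.2,.02),long=(636.5,-141.5,.095))
C=dict(middle=(436,-32.2,1.459),short=(441.5,-302,1.708),long=(434,225.5,1.522))
def st(tag):
    s=bot.read_state();print(tag,round(s['t'],2),'w',round(s['width'],1),'ff',np.round(s['finger_force'],1),s['tcp_pos'],s['contact_force'])
def pick(n):
    x,y,a=S[n];q=down(a+np.pi/2)
    bot.move_gripper(48); bot.move_ptp([x,y,140],q)
    bot.line_to([x,y,75],150); st('above')
    bot.line_to([x,y,35],60); st('down')
    bot.move_gripper(10,20); st('grip')
    bot.line_to([x,y,60],50); st('lift'); bot.line_to([x,y,150],150)
def place(n):
    x,y,a=C[n];q=down(a+np.pi/2)
    bot.move_ptp([x,y,110],q); st('over')
    bot.line_to([x,y,30],120); bot.line_to([x,y,12],30); st('down')
    bot.move_gripper(34); st('open')
    bot.line_to([x,y,60],60); bot.line_to([x,y,150],200)
E
python3 - <<'E'
from pp import *
for n in C:
    x,y,a=C[n]; print(n,bot.solve_ik([x,y,12],down(a+np.pi/2)),bot.solve_ik([*S[n][:2],35],down(S[n][2]+np.pi/2)))
pick('middle')
E
```

```text
middle [ 0.38   0.245 -0.764  0.    -0.562 -0.492] [ 0.331  0.467 -0.304  0.    -0.8   -1.89 ]
short [-0.233  0.372 -0.549  0.    -0.65   0.37 ] [ 0.201  0.48  -0.281  0.    -0.81  -1.752]
long [ 0.882  0.314 -0.651  0.    -0.606 -0.931] [ 0.08   0.492 -0.258  0.    -0.821 -1.556]
above 7.61 w 48.3 ff 0.0 [633.35   14.451  76.056] [ 0.466 -0.205  0.673]
down 8.43 w 47.9 ff 0.0 [633.213  14.814  35.076] [ 0.207 -0.309 -0.156]
grip 8.97 w 22.1 ff 20.0 [633.101  14.833  35.219] [0.088 0.775 1.569]
lift 9.62 w 21.8 ff 20.0 [632.911  14.793  60.113] [0.223 0.269 0.426]
```

```bash
python3 - <<'E'
from pp import *
place('middle')
bot.move_ptp([430,-32,180],down(np.pi/2))
im,T=shot('wrist','pm.png'); st('pic')
for c in blobs(green(im),200):
    r=rect('wrist',c,28,T)
    if r[0]<520: print('g',r)
cv2.imwrite('pics/pm_c.png',cv2.resize(im[100:270,200:460,::-1],None,fx=2,fy=2))
E
```

```text
over 11.63 w 21.7 ff 20.0 [436.497 -32.086 109.93 ] [ 0.027  0.077 -1.566]
down 13.2 w 21.8 ff 20.0 [435.995 -32.221  11.944] [ 0.653 -0.151 -0.102]
open 13.69 w 34.1 ff 0.0 [436.037 -32.187  12.063] [0.125 0.371 0.294]
pic 16.61 w 33.9 ff 0.0 [429.792 -32.061 179.541] [-0.304 -0.669 -0.151]
```

View pics/pm_c.png

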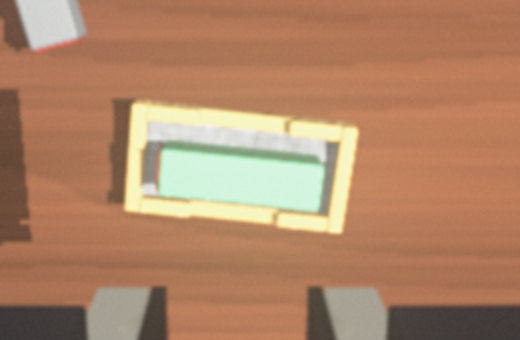

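The middle seal lies flat in its case. In the picture it sits toward the lower wall, partly from parallax, so I'll check it numerically and carry on with the short one.

```bash
cat >> pp.py <<'E'
def check(n,im,T):
    H=cv2.cvtColor(im,cv2.COLOR_RGB2HSV);m=(H[...,0]>55)&(H[...,0]<95)&(H[...,1]>25)&(H[...,2]>60)
    x,y,a=C[n]
    for c in blobs(m,300):
        r=rect('wrist',c,28,T)
        if np.hypot(r[0]-x,r[1]-y)<30:
            d=r[:2]-[x,y];print(n,r,'along',d@[np.cos(a),np.sin(a)],'across',d@[-np.sin(a),np.cos(a)])
def look(n):
    x,y,a=C[n]; bot.move_ptp([430,y,180],down(np.pi/2)); im,T=shot('wrist',f'p_{n}.png'); check(n,im,T)
    cv2.imwrite(f'pics/p_{n}_c.png',cv2.resize(im[100:270,200:460,::-1],None,fx=2,fy=2))
E
python3 - <<'E'
from pp import *
look('middle')
pick('short')
E
```

```text
middle [434.9   -30.228  73.943  25.506   1.466 319.8   186.879] along 1.8373547179675367 across 1.3128787335771193
above 18.88 w 48.0 ff 0.0 [639.844 -64.918  76.314] [ 0.366  0.166 -0.362]
down 19.69 w 48.1 ff 0.0 [639.705 -65.236  35.058] [0.35  0.394 0.366]
grip 20.24 w 21.8 ff 20.0 [639.602 -65.172  35.236] [-0.899  1.634  1.484]
lift 20.89 w 22.1 ff 20.0 [639.482 -65.158  60.16 ] [-0.545  0.202 -0.084]
```

Middle is within 2 mm of the case centre. The short seal is held, so I'll place it and pick up the long one.

```bash
python3 - <<'E'
from pp import *
place('short'); look('short')
pick('long')
E
```

```text
over 23.48 w 21.8 ff 20.0 [ 441.705 -301.89   109.836] [-0.655  0.262  0.224]
down 25.05 w 21.6 ff 20.0 [ 441.517 -302.028   11.945] [-0.849 -0.865 -0.032]
open 25.54 w 33.7 ff 0.0 [ 441.503 -302.017   12.062] [0.517 0.431 0.326]
short [ 441.414 -301.184   47.611   22.784    1.718  319.959  194.299] along 0.8203992503466819 across -0.026951995122190046
above 30.78 w 48.1 ff 0.0 [ 636.688 -142.319   75.963] [ 0.792 -0.202  0.512]
down 31.6 w 47.8 ff 0.0 [ 636.702 -141.524   35.073] [-0.134  1.123 -0.037]
grip 32.15 w 22.0 ff 20.0 [ 636.609 -141.526   35.245] [ 0.397 -0.28   1.22 ]
lift 32.8 w 21.5 ff 20.0 [ 636.452 -141.455   60.152] [-0.637  0.662 -0.92 ]
```

View pics/p_short_c.png

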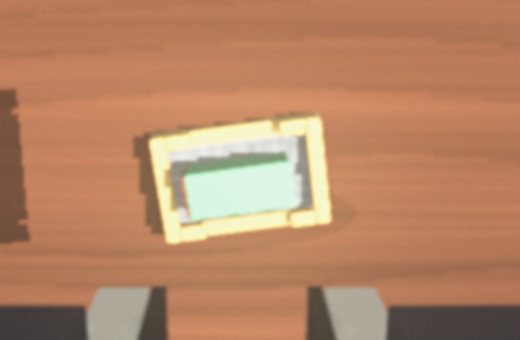

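The short seal lies flat and centred in its case, with the crop centre near (240,185). Now I'll place the long one.

```bash
python3 - <<'E'
from pp import *
place('long'); look('long'); st('end')
cv2.imwrite('pics/top_end.png',bot.camera('top')[:,:,::-1])
a=cv2.imread('pics/p_long_c.png');b=cv2.imread('pics/top_end.png')[40:280,150:480]
cv2.imwrite('pics/fin.png',np.vstack([a,cv2.resize(b,(a.shape[1],250))]))
E
```

```text
over 35.1 w 21.8 ff 20.0 [434.496 225.21  109.984] [-0.187 -0.888 -0.916]
down 36.67 w 21.9 ff 20.0 [433.999 225.506  11.939] [ 0.176 -0.42  -1.267]
open 37.16 w 33.8 ff 0.0 [434.039 225.533  12.072] [-0.667 -0.33   0.539]
long [434.164 228.629  98.578  23.355   1.512 322.315 186.696] along 3.1333657683687104 across -0.011209254223498255
end 40.12 w 34.2 ff 0.0 [429.862 225.34  179.525] [ 0.058 -0.476 -0.635]
```

View pics/fin.png

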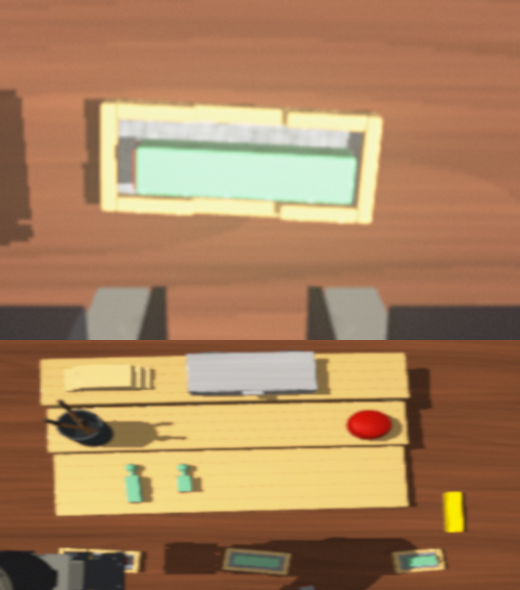

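The long seal lies flat, about 3 mm off centre along its case (11 mm is allowed). The ball-topped seals, jar and brush holder look undisturbed, so I'll hand the job in.

```bash
python3 -c "
from plant import bot
print(bot.close_job())"
```

```text
the job is handed in; nothing more can be done
None
```

All three plain seals lie flat in their own cases, each measured within about 3 mm of the case centre, and the job is handed in at about 40 s of the 88 s; no verdict was returned.

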